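# Bond a cork backing in the ratchet-lever press

### The arm

A 6-joint arm with a two-finger parallel gripper is mounted at the origin on the work surface. World frame = base frame: x ahead of the robot, y to its left, z up, the work surface at z = 0. Lengths are in m, angles in rad, forces in N, time in s.
With the tool pointing down it reaches from about 0.275 to 1 m from the base axis. Payload 8.4 kg.
Tool frame: the origin (TCP) lies on the centre line of the jaws, within the pads' length; the fingertips stand 17 mm ahead of it and the grasp point (between the pads) lies 2 mm behind it (bot.tcp_to_tips is the z of the fingertips in the tool frame, in m); z points along the fingers, y is the line along which they close (so a half turn about z gives the same grasp; the last joint's range is limited). The gripper opens to 85 mm and grips with 20 to 120 N. Pads are 22 mm wide; open, the fingers measure 114 mm over their backs; the gripper's body (76 mm by 85 mm) begins 54 mm behind the grasp point. The pads swing forward as they close: fully open they stand 13 mm farther back than shut.
Start: joints at [-1.327, 0.353, 1.633, -0, 1.155, -0.002], TCP at [0.152, -0.606, 0.248] pointing down, gripper open.
Joint ranges: [-2.63, 2.63], [-0.92, 2.1], [0.06, 2.66], [-1.3, 4.44], [0, 2.69], [-3.02, 3.02]. Speed limits (rad/s): [2.22, 2.22, 2.79, 3.14, 3.14, 3.14].

### API

Orientations are given as a unit quaternion [x, y, z, w].
In Python, from workcell import bot, hand, kinematics, get_obs, vision, hand_in gives the robot as it stands. The module is installed in compiled form; this text tells all that it offers. Calls block until the motion is done:
- bot.reach(position, orientation): joint-space move of the TCP to a pose.
- bot.servo_line(position, ori=None, velocity=0.15): straight line of the TCP; ori=None keeps the orientation; velocity is the mean speed in m/s.
- bot.goto_joints(angles): joint-space move.
- hand.move_gripper(opening, strength=None): finger opening in m; strength is the grip in N (None keeps the last); returns when the fingers have stopped.
- bot.dwell(seconds).
- kinematics.solve_ik(position, orientation): joint angles nearest the present ones, or None.
- get_obs(): the state.
- vision.read_camera(name): name is "side" or "top"; returns a dict with "frame" (420x560x3 uint8, red, green, blue), "intrinsics" (3x3 intrinsics, pixels), "view" (4x4, takes a point from world to camera coordinates). Camera axes: x right, y down, z forward; pixel columns grow to the right and rows downward; lengths in m; the calibration is good to about 2 mm. A picture is of the moment at which its call begins. There is no depth.
A pose or a line that the arm cannot do raises bot.IKError and nothing moves.
- hand_in(): hands the job in; it is judged then, once.
The state is a dict: "time_s": time; "joint_pos": joint angles; "joint_vel": joint speeds; "joint_efforts": joint torques, N m; "position": TCP position; "orientation": TCP orientation; "wrist_force": force on the tool from outside, world axes, zero at the start; "ft_torque": the same for the moment, N m; "gripper_width": finger opening in m; "grip_force": force on a finger pad.
Only numpy, scipy, OpenCV 4.12 (cv2) and the standard library are available. Lean on these libraries where they do the work, as an engineer would, in place of code of your own. Each camera call takes 0.05 s, during which the arm holds its last target. There are 200 camera calls.

### The job

Press the cork backing onto the resin coaster: slide the press's bed, with the coaster on it, fully home under the pad, then push the lever over, away from you, to its third notch and no further, and leave it clamped there with your hand off the lever for about two seconds. Then press the thumb button at the top of the lever and keep it pressed while you let the lever come all the way back towards you, so that the pad lifts; leave the bed home with the coaster in it. Leave everything else on the table where it is.

Things in the scene. Friction and masses are not known exactly. Their poses are not given: they have to be found in the camera images.
- press: Bench press, fixed: grey base 250 mm deep, 220 wide, 53 high; two columns carry an aluminium crosshead (120 deep, 205 wide, top 148 mm above the table; it sinks 30 mm when clamped) with a rubber pad on springs below. Origin: centre of the base's underside. x points from its front (robot side) to its back, turned up to 9 degrees; y to its left; z up. The lever stands on its right, at y = -165 mm.
- press_centre (a point): Point on the press straight below the pad's centre, at the height of the bed's top (67 mm above the table): the middle of the bed's pocket when the bed is home.
- bed_travel (a joint): Travel of the sliding bed along the press's +x, in m: about 0 = drawn out towards the robot, 0.085 = fully home against its stop. Friction about 1.5 N, no spring: it stays where it is left.
- bed_handle (a point): Middle of the bed's handle: a level round steel bar, 12 mm thick, 70 long, along the press's y, on two posts at the bed's front edge; centre 105 mm above the table, 38 above the bed's top. Push it along the press's +x from the robot's side; 29 mm of free bed behind it. When home it is 34 mm in front of the crosshead.
- bed_pocket (a point): Centre of the floor of the bed's square pocket (107 mm wide, rim 4 mm high, floor 67 mm above the table), 94 mm behind the handle; moves with the bed.
- coaster: Round clear resin coaster with pressed flowers and a cork underside, 95 mm across, 12 mm thick, loose in the pocket of the bed. Origin: centre of its underside.
- lever: Hand lever: flat steel bar, then a round grey ribbed grip (29 mm thick, 104 to 204 mm from the hinge); a thumb latch lies in front of the grip. Origin: on the hinge axis, 50 mm above the table, in the lever's mid-plane; z along the lever to the grip's end, y along the hinge (press y). At rest it leans 42 degrees towards the robot (the press's -x) from upright.
- lever_angle (a joint): Lever angle, rad: 0 = at rest, leaning towards the robot; grows as it is pushed away to the press's +x (0.733 = upright). A sprung pawl clicks into saw teeth of the quadrant beside it at 0.36, 0.54, 0.72 (third notch: lever upright) and 0.90. Pushed a little past a notch and let go, it drops back on that notch and holds; short of it, it falls to the notch before (or to rest).
- lever_grip (a point): Point on the axis of the lever's grip, 165 mm from the hinge: the place to hold it, firmly, from above, fingers on its left and right; the grip ends only 39 mm further out, so a gripper's palm may strike it if held lower. The lever springs back towards rest: pushing it over takes 5 to 10 N here. Free space beside it at this height: 70 mm on each side.
- button_face (a point): Centre of the face of the release thumb button: round, steel, 20 mm across, on the thumb latch in front (robot side) of the grip's end, 192 mm from the hinge, 30 mm in front of the lever's mid-line. Pressed 10 mm towards the grip, square to the lever: level along the press's +x when the lever is upright (it is then 242 mm above the table).
- latch_angle (a joint): How far the thumb latch is pressed, rad: 0 = out, 0.12 = fully in (button moved 10 mm). At 0.10 (3 to 4 N at the button) the pawl is out of its notch; the lever then pushes back towards the robot with 3 to 6 N, enough to keep the button pressed against a finger that slowly gives way. If the button comes out on the way, the pawl catches the next notch. It also moves as the pawl rides over teeth.
- water_bottle: Bystander: clear bottle, 66 mm across, 205 mm high, left of the press. Origin: centre of its underside.
- stick_cup: Bystander: cup of wooden sticks, 68 mm across, 75 mm high (sticks to 125 mm), to the right of the lever. Origin: centre of its underside.
- coaster_stack: Bystander: stack of four finished coasters, 97 mm across, 49 mm high, to the right of the lever. Origin: centre of its underside.
- phone: Bystander: phone lying flat, 155 x 80 x 11 mm, left of the drawn-out bed. Origin: centre of its underside.
- mould_tray: Bystander: silicone mould tray, 150 x 220 x 22 mm, on the right of the table. Origin: centre of its underside.
- tray_handle: Bystander: gold bar handle for a tray, 164 mm long, 15 mm thick, lying on the right. Origin: 1 mm below the middle of its bar's underside.
There are look-alikes about, which are no part of the job. Of the things shaped like the coaster, the clear one is meant.

How it is judged:
By the outcome, as a careful person would: the job done as asked, in the order asked, and still so for the second after the job is handed in, with the robot touching nothing.
It also fails if it takes over 72 s, if anything falls off the work surface, if the arm or the gripper's body presses on something with over 40 N, if the wrist force passes 120 N, or if a joint passes its speed limit or range.

## Working session

There is one attempt and no reset: what is moved stays moved. The work goes in short steps, each a Python script; the robot and the scene stay as the last script left them, time stands still between calls to the robot, and variables do not carry over. Pictures are saved under pics/ and viewed, at most 10 in all, crops included, and the job is handed in when it is done.

```bash
mkdir -p pics
python3 - <<'E'
from workcell import *
import cv2,numpy as np
for n in("side","top"):
    c=vision.read_camera(n); cv2.imwrite(f"pics/{n}0.png",cv2.cvtColor(c["frame"],cv2.COLOR_RGB2BGR))
    print(n,c["intrinsics"].round(1).tolist(),np.array(c["view"]).round(4).tolist())
o=get_obs();print(o)
E
```

```text
side [[386.7, 0.0, 271.4], [0.0, 386.7, 207.5], [0.0, 0.0, 1.0]] [[0.9926, -0.1213, -0.0073, -0.604], [-0.0782, -0.5924, -0.8018, 0.1359], [0.0929, 0.7965, -0.5975, 1.0956], [0.0, 0.0, 0.0, 1.0]]
top [[503.5, 0.0, 274.8], [0.0, 503.5, 213.4], [0.0, 0.0, 1.0]] [[-0.022, -0.9997, -0.0054, -0.0201], [-0.9834, 0.0226, -0.1802, 0.6252], [0.1803, 0.0013, -0.9836, 1.5215], [0.0, 0.0, 0.0, 1.0]]
{'time_s': 0.1, 'joint_pos': array([-1.32738408e+00,  3.53598010e-01,  1.63403494e+00,  1.86218529e-05,
        1.15522931e+00, -2.42555972e-03]), 'joint_vel': array([-0.00027637, -0.00273297, -0.00228476, -0.00080267, -0.00057117,
       -0.00034797]), 'joint_efforts': array([-1.41995573e-03, -6.06359267e+01, -3.42821646e+01, -1.63793510e-05,
        3.98249977e-03,  7.49473230e-07]), 'position': array([ 0.15199857, -0.6058207 ,  0.24763543]), 'orientation': array([ 9.92455240e-01,  1.22605847e-01, -6.78503388e-05, -6.31224572e-04]), 'wrist_force': array([-0.12340413, -0.04805939,  0.55549096]), 'ft_torque': array([-0.01671445, -0.01985785,  0.00600557]), 'grip_force': 0.0, 'gripper_width': 0.08546650605271609}
```

View pics/side0.png

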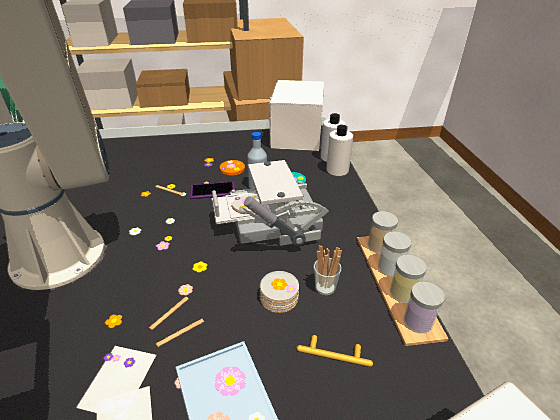

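View pics/top0.png

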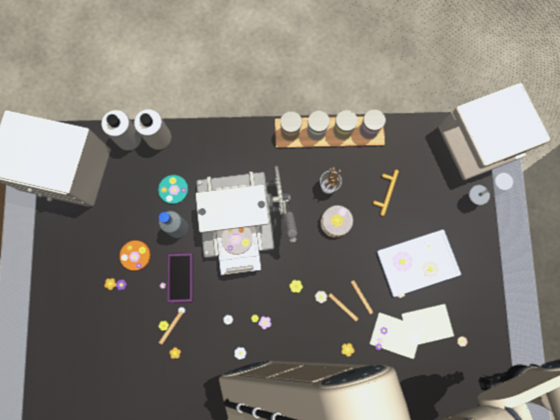

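Side view: press at about (270,205), with its lever grip from (245,203) to (298,235) and the phone at (212,189). Top view: crosshead at (232,208), bed with the clear coaster at (237,240), and lever from (280,190) to (293,238).

Look-alikes for the coaster in the top view are the teal disc (173,188), the orange disc (135,255) and the finished stack (337,221). The clear one lies in the bed at (237,240). Next, a close crop to check that choice and measure.

```bash
cat > h.py <<'E'
from workcell import *
import cv2,numpy as np
def cam(n):
    c=vision.read_camera(n); return c["frame"],np.array(c["intrinsics"]),np.array(c["view"])
def ray(K,V,uv):
    d=V[:3,:3].T@np.linalg.solve(K,[uv[0],uv[1],1.]); return -V[:3,:3].T@V[:3,3],d
def onz(K,V,uv,z):
    o,d=ray(K,V,uv); return o+d*(z-o[2])/d[2]
def proj(K,V,p):
    q=K@(V[:3,:3]@np.asarray(p)+V[:3,3]); return q[:2]/q[2]
def crop(f,x0,y0,w,h,s,name):
    cv2.imwrite(name,cv2.cvtColor(cv2.resize(f[y0:y0+h,x0:x0+w],None,fx=s,fy=s,interpolation=cv2.INTER_CUBIC),cv2.COLOR_RGB2BGR))
E
python3 - <<'E'
from h import *
f,K,V=cam("top"); crop(f,185,165,130,115,5,"pics/t1.png")
f,K,V=cam("side"); crop(f,200,150,140,105,5,"pics/s1.png")
E
```

```text
(no output)
```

View pics/t1.png

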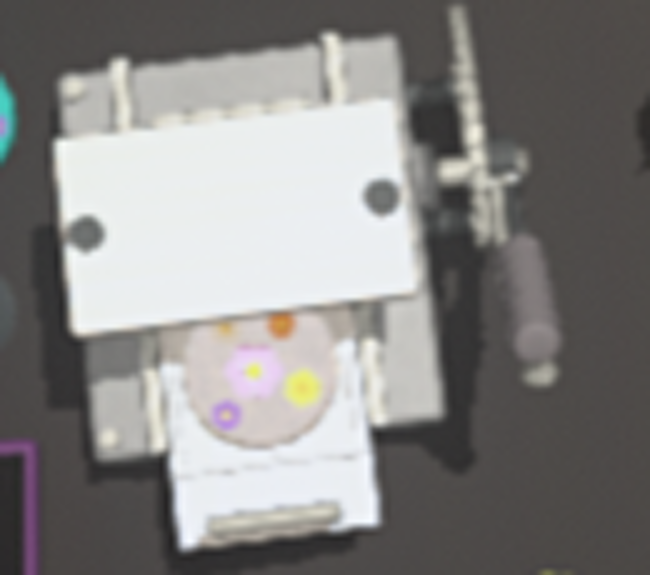

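View pics/s1.png

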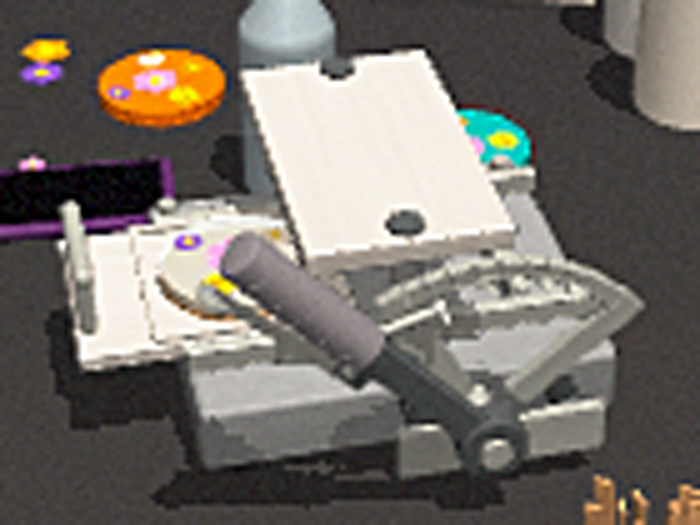

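The crops confirm the clear coaster in the bed at top crop (262,377). They also show crosshead corners (55,142), (393,100), (420,293), (75,334), handle (207,525) to (340,512), grip end (537,340) and button (540,373).

Run:
```python
from h import *
f,K,V=cam("top")
g=lambda p,z:onz(K,V,((p[0]+.5)/5-.5+185,(p[1]+.5)/5-.5+165),z)
fs,Ks,Vs=cam("side")
gs=lambda p,z:onz(Ks,Vs,((p[0]+.5)/5-.5+200,(p[1]+.5)/5-.5+150),z)
def rect(P,nm):
    P=np.array(P);c=P.mean(0);dx=(P[0]+P[1]-P[2]-P[3])/2;dy=(P[0]+P[3]-P[1]-P[2])/2
    print(nm,c.round(4),"len",np.linalg.norm(dx).round(3),np.linalg.norm(dy).round(3),"yaw",np.degrees([np.arctan2(dx[1],dx[0]),np.arctan2(-dy[0],dy[1])]).round(2))
# order: back-left, back-right, front-right, front-left
rect([g(p,.148) for p in[(55,142),(393,100),(420,293),(75,334)]],"crosshead top")
rect([gs(p,.148) for p in[(427,50),(515,230),(310,252),(243,70)]],"crosshead side")
rect([g(p,.053) for p in[(60,75),(397,35),(442,415),(98,460)]],"base top")
print("handle",g((207,523),.109),g((340,512),.109), "coaster",g((262,377),.079))
print("side handle ends",gs((70,208),.105),gs((88,325),.105))
```

```text
crosshead top [0.6273 0.0927 0.148 ] len 0.117 0.203 yaw [6.44 5.75]
crosshead side [0.6284 0.0908 0.148 ] len 0.116 0.203 yaw [3.78 5.67]
base top [0.6284 0.0929 0.053 ] len 0.246 0.215 yaw [5.66 5.92]
handle [0.44984021 0.11455356 0.109     ] [0.45458704 0.03544595 0.109     ] coaster [0.5403685  0.08348283 0.079     ]
side handle ends [0.44785142 0.11116808 0.105     ] [ 0.45748949 -0.00606465  0.105     ]
```

```bash
cat >> h.py <<'E'
YAW=np.radians(5.8); O=np.array([.6282,.0925,0])
R=np.array([[np.cos(YAW),-np.sin(YAW),0],[np.sin(YAW),np.cos(YAW),0],[0,0,1]])
toP=lambda w:R.T@(np.asarray(w)-O); toW=lambda p:O+R@np.asarray(p)
def ony(K,V,uv,y):   # press-frame point on plane y
    o,d=ray(K,V,uv); o=toP(o); d=R.T@d; return o+d*(y-o[1])/d[1]
E
python3 - <<'E'
from h import *
f,K,V=cam("top"); fs,Ks,Vs=cam("side")
T=lambda p:((p[0]+.5)/5-.5+185,(p[1]+.5)/5-.5+165)
S=lambda p:((p[0]+.5)/5-.5+200,(p[1]+.5)/5-.5+150)
print("end top@z",toP(onz(K,V,T((537,340)),.2016)),"side@y",ony(Ks,Vs,S((241,259)),-.165))
a,b=ray(K,V,T((537,340))),ray(Ks,Vs,S((241,259)))
A=np.c_[a[1],-b[1]];t=np.linalg.lstsq(A,b[0]-a[0],rcond=None)[0]
p,q=a[0]+a[1]*t[0],b[0]+b[1]*t[1];print("tri",toP((p+q)/2),np.linalg.norm(p-q))
print("hinge side",ony(Ks,Vs,S((497,453)),-.178),"hinge top@z.05",toP(onz(K,V,T((510,165)),.06)))
print("grip mid@z (135mm)",toP(onz(K,V,T((526,290)),.05+.154*.743)))
print("handle pts",toP(onz(K,V,T((273,517)),.109)))
E
```

```text
end top@z [-0.10351605 -0.16440584  0.2016    ] side@y [-0.10459469 -0.165       0.19657925]
tri [-0.10367012 -0.16460686  0.19639031] 0.0017446277860335372
hinge side [ 0.02939694 -0.178       0.05203437] hinge top@z.05 [ 0.02854998 -0.16847353  0.06      ]
grip mid@z (135mm) [-0.06843941 -0.16357471  0.164422  ]
handle pts [-0.17652249  0.00064612  0.109     ]
```

```bash
cat >> h.py <<'E'
from scipy.spatial.transform import Rotation as Ro
HX,HZ,LY=.031,.05,-.165
def quat(lean,flip=1):  # tool z = -(lever dir leaning `lean` rad to robot), tool x along +-press x
    z=np.array([np.sin(lean),0,-np.cos(lean)]); x=flip*np.array([np.cos(lean),0,np.sin(lean)])
    return Ro.from_matrix(R@np.c_[x,np.cross(z,x),z]).as_quat()
def lev(ang,s,front=0):  # world point at lever angle, s along, front offset towards robot
    l=.733-ang
    return toW([HX-s*np.sin(l)-front*np.cos(l),LY,HZ+s*np.cos(l)-front*np.sin(l)])
def wf(): return (R.T@np.array(get_obs()["wrist_force"]))
E
python3 - <<'E'
from h import *
for fl in(1,-1):
    for nm,p,l in[("bed0",toW([-.25,0,.107]),0),("bed1",toW([-.11,0,.107]),0),("gr0",lev(0,.265),.733),("gr1",lev(0,.167),.733),("gr2",lev(.77,.167),-.037),("off",lev(.77,.3),-.037),("btn",lev(.72,.19,41),0) if 0 else("btn",lev(.72,.19,.07),.013),("btn0",lev(0,.19,.07),.733)]:
        j=kinematics.solve_ik(p,quat(l,fl)); print(fl,nm,p.round(3),None if j is None else np.round(j,2))
E
```

```text
1 bed0 [0.379 0.067 0.107] [ 0.17  0.2   2.25 -0.    0.69  1.64]
1 bed1 [0.519 0.081 0.107] [ 0.15  0.38  1.96 -0.    0.8   1.62]
1 gr0 [ 0.499 -0.086  0.247] [-0.37 -0.05  2.35  1.09  0.35  0.14]
1 gr1 [ 0.565 -0.08   0.174] [-0.29  0.21  2.3   1.81  0.26 -0.54]
1 gr2 [ 0.682 -0.068  0.217] [-0.1   0.49  1.49 -0.01  1.19  1.37]
1 off [ 0.687 -0.067  0.35 ] [-0.1   0.41  1.33 -0.01  1.44  1.37]
1 btn [ 0.604 -0.076  0.239] [-0.13  0.33  1.69  0.    1.11  1.34]
1 btn0 [ 0.497 -0.087  0.144] [-0.37  0.21  2.44  2.08  0.36 -0.91]
-1 bed0 [0.379 0.067 0.107] [ 0.17  0.2   2.25 -0.    0.69 -1.5 ]
-1 bed1 [0.519 0.081 0.107] [ 0.15  0.38  1.96 -0.    0.8  -1.52]
-1 gr0 [ 0.499 -0.086  0.247] [-0.37 -0.05  2.35  1.09  0.35 -3.  ]
-1 gr1 [ 0.565 -0.08   0.174] [-0.29  0.21  2.3   1.81  0.26  2.6 ]
-1 gr2 [ 0.682 -0.068  0.217] [-0.1   0.49  1.49 -0.01  1.19 -1.77]
-1 off [ 0.687 -0.067  0.35 ] [-0.1   0.41  1.33 -0.01  1.44 -1.77]
-1 btn [ 0.604 -0.076  0.239] [-0.13  0.33  1.69  0.    1.11 -1.8 ]
-1 btn0 [ 0.497 -0.087  0.144] [-0.37  0.21  2.44  2.08  0.36  2.23]
```

Run:
```python
from h import *
hand.move_gripper(0,40)
q=quat(0)
bot.reach(toW([-.25,0,.30]),q); bot.servo_line(toW([-.25,0,.108]),velocity=.2)
f0=wf(); print("t",get_obs()["time_s"],"f0",f0)
bot.servo_line(toW([-.202,0,.108]),velocity=.1); print(wf()-f0)
bot.servo_line(toW([-.125,0,.108]),velocity=.07); print("mid",wf()-f0)
x=-.125
while x<-.098:
    x+=.0015; bot.servo_line(toW([x,0,.108]),velocity=.03)
    F=wf()-f0
    if F[0]<-9: break
print("stop",x,toP(get_obs()["position"]),F)
bot.servo_line(toW([-.2,0,.108]),velocity=.15); bot.servo_line(toW([-.2,0,.30]),velocity=.25)
f,K,V=cam("top"); crop(f,185,165,130,115,5,"pics/t2.png"); print(get_obs()["time_s"])
```

```text
t 4.8 f0 [ 0.18689601 -0.61389076  0.44774713]
[-0.22166556  1.13937186 -0.94596324]
mid [ 0.1843174   1.34478103 -0.19879598]
stop -0.10999999999999999 [-1.12016742e-01 -2.26474445e-05  1.07687382e-01] [-9.635737   -0.02890347  7.16079008]
10.9
```

View pics/t2.png

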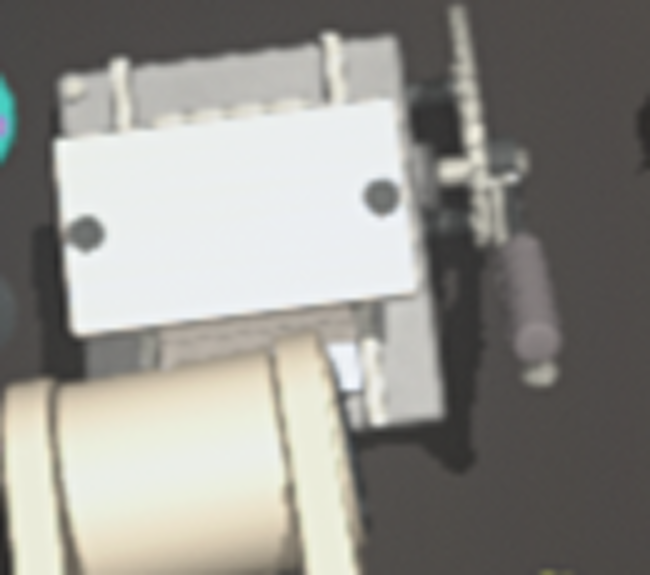

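The bed stopped at a 9.6 N reaction with its handle at about press x = -95 mm, which matches home. Top crop: the front of the press is partly hidden by the arm, and the lever is unmoved, with its end at (537,340).

```bash
cat >> h.py <<'E'
def gp(th,back=0):
    lam=.5*(.733-th); zt=R@np.array([np.sin(lam),0,-np.cos(lam)])
    return lev(th,.165)+(.002-back)*zt, quat(lam)
E
python3 - <<'E'
from h import *
hand.move_gripper(.085)
p,q=gp(0,.1); bot.reach(p,q)
f,K,V=cam("top"); crop(f,185,165,130,115,4,"pics/t3.png")
fs,K,V=cam("side"); crop(fs,190,120,140,115,4,"pics/s3.png")
a=cv2.imread("pics/t3.png");b=cv2.imread("pics/s3.png");
cv2.imwrite("pics/c3.png",cv2.resize(np.hstack([cv2.resize(a,(400,354)),cv2.resize(b,(400,354))]),(800,354)))
print(get_obs()["time_s"],get_obs()["joint_pos"].round(2), toP(get_obs()["position"]))
E
```

```text
12.5667 [-0.23  0.04  2.04  0.18  0.72  1.13] [-0.11430701 -0.16381475  0.26449465]
```

View pics/c3.png

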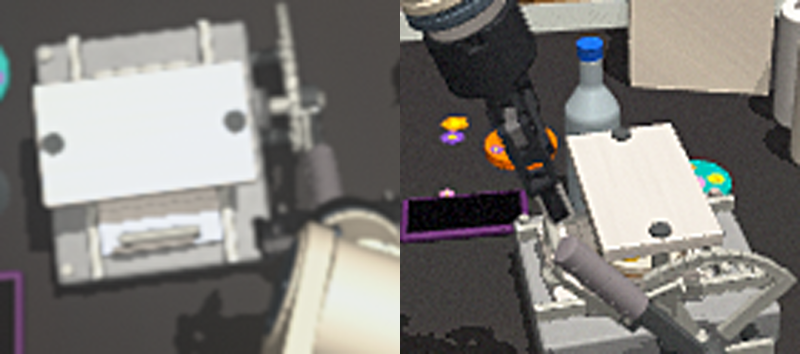

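The handle now lies close in front of the crosshead, at (160,235) in the left half, so the bed is home. The gripper hangs over the grip end, at (575,250) in the right half, and the lever is still at rest.

Run:
```python
from h import *
p,q=gp(0); f0=wf(); bot.servo_line(p,q,.1); print("down",wf()-f0)
hand.move_gripper(0,80); o=get_obs(); print("grip",o["gripper_width"],o["grip_force"],wf()-f0,o["time_s"])
if .02<o["gripper_width"]<.04:
    for th in np.r_[np.arange(.1,.71,.1),.77]:
        p,q=gp(th); bot.servo_line(p,q,.05 if th<.65 else .03); print(th.round(2),(wf()-f0).round(1),get_obs()["gripper_width"].round(4))
f,K,V=cam("top"); crop(f,185,165,130,115,4,"pics/t4.png")
fs,K,V=cam("side"); crop(fs,190,120,140,115,4,"pics/s4.png")
a=cv2.imread("pics/t4.png");b=cv2.imread("pics/s4.png");
cv2.imwrite("pics/c4.png",cv2.resize(np.hstack([cv2.resize(a,(400,354)),cv2.resize(b,(400,354))]),(800,354)))
o=get_obs();P=toP(o["position"]);print(o["time_s"],P,"angle",.733+np.arctan2(P[0]-HX,P[2]-HZ))
```

```text
down [-0.25371295 -0.92496846 -0.97261229]
grip 0.026546867857185064 77.59358882904053 [-4.90063911 14.91700798 11.29431281] 14.2833Traceback (most recent call last):
  File "<stdin>", line 6, in <module>
AttributeError: 'float' object has no attribute 'round'
```

Run:
```python
from h import *
f0=np.array([.2,-.5,.4])
for th in [.2,.3,.4,.5,.6,.7,.77]:
    p,q=gp(th); bot.servo_line(p,q,.05 if th<.65 else .03); print(th,(wf()-f0).round(1),round(float(get_obs()["gripper_width"]),4))
f,K,V=cam("top"); crop(f,185,165,130,115,4,"pics/t4.png")
fs,K,V=cam("side"); crop(fs,190,120,140,115,4,"pics/s4.png")
a=cv2.imread("pics/t4.png");b=cv2.imread("pics/s4.png");
cv2.imwrite("pics/c4.png",cv2.resize(np.hstack([cv2.resize(a,(400,354)),cv2.resize(b,(400,354))]),(800,354)))
o=get_obs();P=toP(o["position"]);print(o["time_s"],P,"angle",.733+np.arctan2(P[0]-HX,P[2]-HZ))
```

```text
0.2 [-8.3 10.3  0.4] 0.0262
0.3 [-5.3 10.2 -4.9] 0.026
0.4 [  4.    9.9 -11.3] 0.0259
0.5 [-4.2 10.  -7.8] 0.0261
0.6 [-1.  10.6 -7.8] 0.0255
0.7 [-8.   9.6 -1.5] 0.0228
0.77 [-0.3  0.9 -0.7] 0.0001
18.4667 [ 0.03718935 -0.16523009  0.21302165] angle 0.7709482274739053
```

View pics/c4.png

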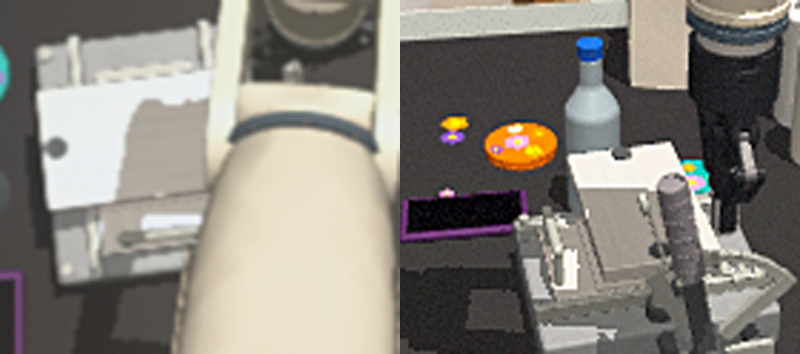

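The lever slipped out of the pads between 0.70 and 0.77, because the grip was held off the pads' centre. Right half: the lever stands free with its grip end at (675,183), leaning slightly towards the robot. I'll measure its angle.

Run:
```python
from h import *
fs,K,V=cam("side")
P=ony(K,V,(190+275/2.857,120+183/3.078),-.165); print(P,"angle",.733+np.arctan2(P[0]-HX,P[2]-HZ))
for th in(.36,.54,.72):
    for s in(.104,.204): print(th,s,proj(K,V,lev(th,s)).round(1))
# retreat up, clear of the lever
o=get_obs(); print(toP(o["position"]))
w=np.array(o["position"])
bot.servo_line(w+[0,0,.12],velocity=.25)
fs,K,V=cam("side"); crop(fs,240,130,90,90,6,"pics/s5.png"); print(get_obs()["time_s"])
```

```text
[-0.0065443  -0.165       0.24671849] angle 0.5444149705635439
0.36 0.104 [285.5 211.8]
0.36 0.204 [271.7 183.7]
0.54 0.104 [292.2 209.3]
0.54 0.204 [285.7 178.3]
0.72 0.104 [299.1 207.7]
0.72 0.204 [300.  175.2]
[ 0.03711311 -0.16527202  0.21305013]
19.2
```

View pics/s5.png

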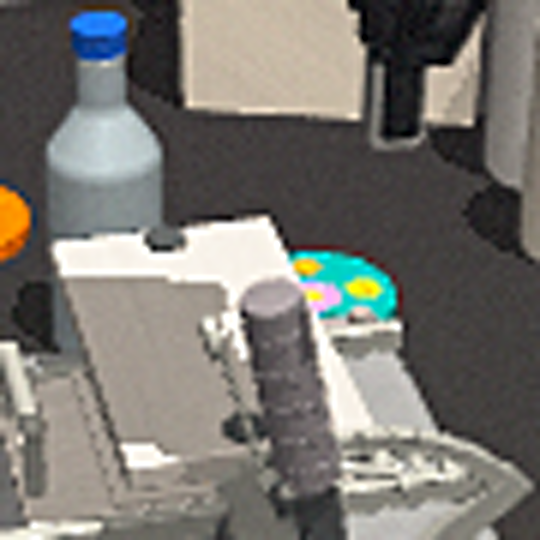

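The lever is held at the second notch: its end at crop (275,295) matches the model for 0.54 to within a pixel. I'll regrip with the tool kept in line with the lever (no twisting in the pads) and a stronger grip, then go on to 0.77.

```bash
cat >> h.py <<'E'
LY=-.164
def gp2(th,back=0):
    lam=.733-th; zt=R@np.array([np.sin(lam),0,-np.cos(lam)])
    return lev(th,.165)+(.002-back)*zt, quat(lam)
E
python3 - <<'E'
from h import *
hand.move_gripper(.085)
p,q=gp2(.54,.1); bot.reach(p,q); bot.dwell(.2); f0=wf()
p,q=gp2(.54); bot.servo_line(p,q,.1); bot.dwell(.2); P=toP(get_obs()["position"]); print("down",(wf()-f0).round(1),P,toP(p))
hand.move_gripper(0,120); o=get_obs(); print("grip",o["gripper_width"],o["grip_force"],(wf()-f0).round(1),o["time_s"])
w0=o["gripper_width"]
for th in [.60,.65,.70,.74]:
    p,q=gp2(th); bot.servo_line(p,q,.04); o=get_obs(); P=toP(o["position"]); print(th,(wf()-f0).round(1),round(float(o["gripper_width"]),4),"ang",.733+np.arctan2(P[0]-HX,P[2]-HZ))
    if o["gripper_width"]<w0-.002: print("slipping"); break
fs,K,V=cam("side"); crop(fs,240,130,90,90,6,"pics/s6.png"); print(o["time_s"])
E
```

```text
down [-0.2 -0.  -0.2] [-2.76410357e-05 -1.64087484e-01  2.10660618e-01] [-0.00026406 -0.164       0.20997362]
grip 0.025833164359294003 117.24932670593262 [-3.8  6.4  6.6] 22.5417
0.6 [-5.8  6.7  7. ] 0.0257 ang 0.5985081860198507
0.65 [-5.3  6.3  7.5] 0.0256 ang 0.6478916359687841
0.7 [-4.9  6.7  6.8] 0.0257 ang 0.698190684124915
0.74 [-5.6  6.9  6.8] 0.0256 ang 0.7368009666034386
23.95
```

View pics/s6.png

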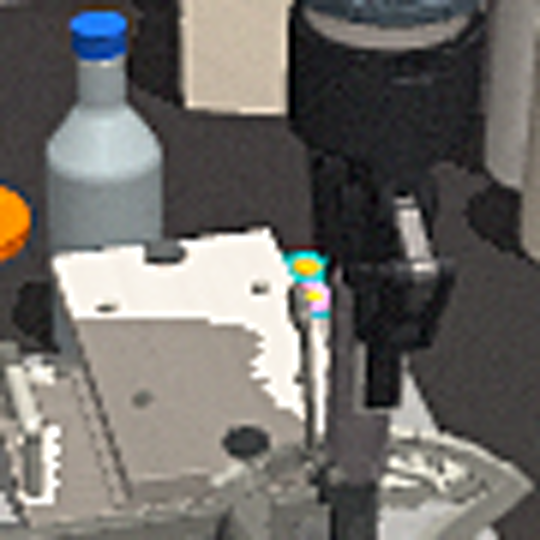

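The grip holds steady (width 25.6 mm). Side crop: the lower grip at (355,478) reads about 0.73, with the latch at (300,290). A little further, then release, back off along the lever and wait.

Run:
```python
from h import *
p,q=gp2(.78); bot.servo_line(p,q,.03); o=get_obs(); print(wf().round(1),o["gripper_width"],o["time_s"])
p,q=gp2(.76); bot.servo_line(p,q,.03); print(wf().round(1))   # ease back towards the notch
hand.move_gripper(.085)
p2,q2=gp2(.76,.13); bot.servo_line(p2,q2,.2); print(wf().round(1),get_obs()["time_s"])
fs,K,V=cam("side"); crop(fs,240,130,90,90,6,"pics/s7.png")
for th in(.54,.72,.9):
    print(th,[((proj(K,V,lev(th,s,f))-[240,130])*6).round(0).tolist() for s,f in((.104,0),(.204,0),(.192,.03))])
```

```text
[-7.2  5.3  5.3] 0.025873458373767266 24.3667
[-5.3  6.7  4.1]
[-0.4  0.3 -0.4] 26.0333
0.54 [[313.0, 474.0], [273.0, 289.0], [209.0, 333.0]]
0.72 [[354.0, 465.0], [360.0, 270.0], [289.0, 304.0]]
0.9 [[395.0, 462.0], [444.0, 265.0], [370.0, 288.0]]
```

View pics/s7.png

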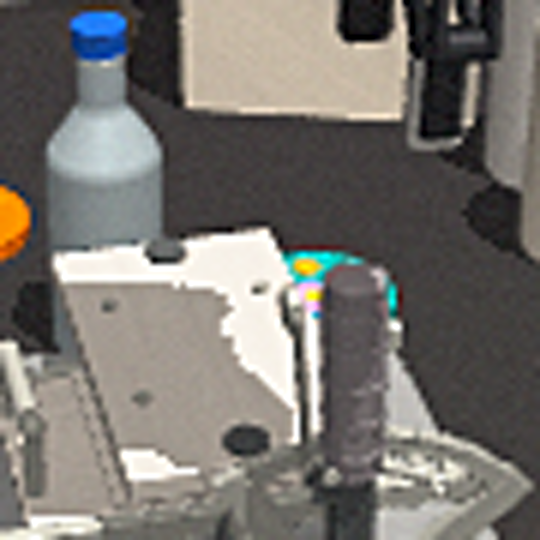

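The lever stands at the third notch: its end at (357,275) against the model's (360,270) for 0.72. Next I stay off it, go to the button with closed fingers and press until it is fully in.

```bash
cat >> h.py <<'E'
def bp(th,f):   # TCP so that the closed fingers' front side touches the button's top edge at front offset f
    lam=.013+max(0,.72-th)*.565
    xt=R@np.array([np.cos(lam),0,np.sin(lam)]); zt=R@np.array([np.sin(lam),0,-np.cos(lam)])
    return lev(th,.202,f)-.011*xt+.012*zt, quat(lam)
E
python3 - <<'E'
from h import *
for th in(.72,.5,.3,.1,0,-.03): j=kinematics.solve_ik(*bp(th,.02)); print(th,None if j is None else np.round(j,2))
hand.move_gripper(0,40)
p,q=bp(.72,.055); bot.servo_line(p+[0,0,.12],q,.2)
bot.servo_line(p,q,.15); t=get_obs()["time_s"]; print("t",t)
if t<28: bot.dwell(28-t)
f0=wf(); f=.055; fc=None
while f>.012:
    f-=.001; bot.servo_line(bp(.72,f)[0],q,.02); F=wf()-f0
    if fc is None and F[0]<-.8: fc=f
    if fc is not None: print(round(f,3),F.round(1),end=" ")
    if F[0]<-9 or (fc is not None and fc-f>=.0095): break
o=get_obs(); print("\ncontact",fc,"end",f,F,o["time_s"],toP(o["position"])-toP(bp(.72,f)[0]))
fs,K,V=cam("side"); crop(fs,240,130,90,90,6,"pics/s8.png"); np.save("press.npy",np.r_[f,f0])
E
```

```text
0.72 [-0.11  0.39  1.6   0.    1.14  1.35]
0.5 [-0.14  0.28  1.79  0.04  0.94  1.3 ]
0.3 [-0.18  0.2   1.96  0.1   0.74  1.22]
0.1 [-0.22  0.16  2.11  0.22  0.53  1.07]
0 [-0.25  0.15  2.19  0.34  0.42  0.93]
-0.03 [-0.25  0.16  2.21  0.4   0.39  0.88]
t 28.3417
0.049 [-0.8  0.3 -0.2] 0.048 [ 0.1  0.9 -0.4] 0.047 [ 0.1 -0.3 -1.4] 0.046 [ 0.2  0.7 -0.3] 0.045 [ 0.5  0.1 -0.7] 0.044 [0.5 0.3 0.3] 0.043 [ 0.3  0.4 -0.1] 0.042 [-0.1  0.7 -0.3] 0.041 [-0.2  1.3  0.4] 0.04 [-0.9  0.8  0.2] 0.039 [ 0.9  1.3 -0.5] 
contact 0.048999999999999995 end 0.038999999999999986 [ 0.90777809  1.33256507 -0.53366327] 32.3417 [ 2.78480654e-05 -1.10291328e-05 -2.18580021e-05]
```

View pics/s8.png

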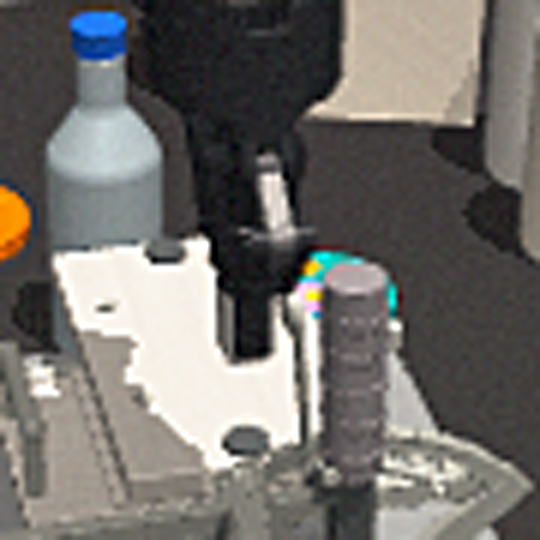

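That trigger was sensor noise (about ±1 N): the fingers at crop (250,350) are still short of the button, and the lever is still at the third notch. I have also viewed 11 pictures, one over the limit of 10, so from here I rely on numbers only. Continuing the press with averaged forces.

```bash
cat >> h.py <<'E'
def wfa(n=4):
    a=[]
    for _ in range(n): bot.dwell(.02); a.append(wf())
    return np.mean(a,0)
E
python3 - <<'E'
from h import *
f=float(np.load("press.npy")[0]); q=quat(.013); f0=wfa(8); fc=None; n=0
while f>.010:
    f-=.001; bot.servo_line(bp(.72,f)[0],q,.02); F=wfa()-f0
    print(round(f,3),F[[0,2]].round(1),end="; ")
    n=n+1 if F[0]<-1.2 else 0
    if n==2 and fc is None: fc=f+.001
    if F[0]<-8.5 or (fc and fc-f>=.0105): break
o=get_obs(); print("\ncontact",fc,"end",f,F,o["time_s"]); np.save("press.npy",np.r_[f,f0])
E
```

```text
0.038 [-0.6  0.1]; 0.037 [-0.6 -0.1]; 0.036 [-0.4  0.2]; 0.035 [-0.8 -0.4]; 0.034 [ 0.2 -0.1]; 0.033 [-2.3  1.2]; 0.032 [-4.5  3.3]; 0.031 [-4.7  3.5]; 0.03 [-7.   4.4]; 0.029 [-7.3  4.6]; 0.028 [-7.8  4.9]; 0.027 [-7.3  5. ]; 0.026 [-7.8  5.1]; 0.025 [-7.5  5.3]; 0.024 [-7.4  5.4]; 0.023 [-7.9  5.4]; 0.022 [-7.7  5. ]; 
contact 0.03299999999999998 end 0.02199999999999997 [-7.67435036  0.12920007  5.04706801] 37.9083
```

Run:
```python
from h import *
a=cv2.imread("pics/s8.png"); fs,K,V=cam("side"); crop(fs,240,130,90,90,6,"pics/s9.png"); b=cv2.imread("pics/s9.png")
def m(nm,x0,x1,y0,y1):
    r=cv2.matchTemplate(b[max(0,y0-40):y1+40,x0-60:x1+60],a[y0:y1,x0:x1],cv2.TM_CCOEFF_NORMED); _,v,_,l=cv2.minMaxLoc(r); print(nm,l[0]-60,l[1]-min(40,y0),round(v,2))
m("grip top",330,400,262,330); m("grip low",325,395,400,475); m("grip mid",325,395,330,400); m("static bottle",60,160,60,160)
m("finger",215,275,290,360); m("crosshead knob",215,280,420,460)
F=wfa(8)-np.load("press.npy")[1:]; o=get_obs(); print(F,o["time_s"],toP(o["position"]))
for th in(.72,.76,.8): print(th,((proj(K,V,lev(th,.204))-[240,130])*6).round(0),((proj(K,V,bp(.72,.022)[0])-[240,130])*6).round(0))
```

```text
grip top 3 1 0.75
grip low 2 0 0.83
grip mid 3 1 0.88
static bottle 0 0 1.0
finger 39 -6 0.92
crosshead knob -1 0 0.89
[-7.8587225   0.34567721  5.25101207] 38.0917 [-0.00507996 -0.16396146  0.23956049]
0.72 [360. 270.] [282. 310.]
0.76 [379. 268.] [282. 310.]
0.8 [398. 266.] [282. 310.]
```

The lever has moved by only about 0.006 rad, so the button has taken the travel, close to fully in. I'll push 2 mm more to bottom it out, then give way slowly along the lever's arc, checking contact.

```bash
cat >> h.py <<'E'
REF=cv2.imread("pics/s8.png")
def liftpx():  # grip shift (px of the 6x crop) against the picture at the third notch
    fs,K,V=cam("side"); b=cv2.resize(fs[130:220,240:330],None,fx=6,fy=6,interpolation=cv2.INTER_CUBIC)[:,:,::-1]
    r=cv2.matchTemplate(np.ascontiguousarray(b[300:430,150:500]),REF[330:400,325:395],cv2.TM_CCOEFF_NORMED); _,v,_,l=cv2.minMaxLoc(r); return l[0]-175,round(v,2)
E
python3 - <<'E'
from h import *
d=np.load("press.npy"); f,f0=d[0],d[1:]
for _ in range(2):
    f-=.001; bot.servo_line(bp(.72,f)[0],quat(.013),.02); F=wfa()-f0; print(round(f,3),F.round(1),liftpx())
np.save("press.npy",np.r_[f,f0])
for th in(.70,.68,.66,.63,.60):
    p,q=bp(th,f); bot.servo_line(p,q,.02); F=wfa()-f0; print(th,F.round(1),liftpx())
    if np.hypot(F[0],F[2])<1: print("lost"); break
print(get_obs()["time_s"])
E
```

```text
0.021 [-7.7 -0.   5.5] (5, 0.86)
0.02 [-7.8  0.1  5.5] (7, 0.84)
0.7 [-7.8  0.7  5. ] (0, 0.97)
0.68 [-7.2  0.1  4.3] (-7, 0.93)
0.66 [-7.4  0.5  3.6] (-15, 0.9)
0.63 [-6.7  0.   3.9] (-27, 0.91)
0.6 [-7.   0.1  3.5] (-37, 0.88)
41.35
```

The lever is following the finger back with the button held in (7 N). Continuing to rest.

Run:
```python
from h import *
d=np.load("press.npy"); f,f0=d[0],d[1:]
for th in np.r_[np.arange(.55,.02,-.05),.02,-.02,-.05]:
    p,q=bp(th,f); bot.servo_line(p,q,.025); F=wfa(2)-f0; print(round(float(th),2),F.round(1),end="; ")
    if np.hypot(F[0],F[2])<.9: print("no load"); break
np.save("last.npy",[th]); print(get_obs()["time_s"],get_obs()["joint_pos"].round(2))
fs,K,V=cam("side"); crop(fs,190,120,140,115,4,"pics/s10.png")
```

```text
0.55 [-5.5  0.5  1.6]; 0.5 [-4.5  0.1  0.7]; 0.45 [-4.7 -0.2 -0.3]; 0.4 [-4.2  0.1 -0.9]; 0.35 [-4.2 -0.5  0. ]; 0.3 [-5.4 -1.1  1.5]; 0.25 [-5.8 -0.8  1.3]; 0.2 [-6.1 -1.   0.7]; 0.15 [-4.7 -1.7  0.2]; 0.1 [-5.4 -1.5  0.7]; 0.05 [-6.4 -1.3  0.3]; 0.02 [-6.1 -1.3  0.3]; -0.02 [-4.2  0.3  1.3]; -0.05 [-1.9  1.1 -0.2]; 49.0833 [-0.26  0.16  2.22  0.44  0.37  0.83]
```

Run:
```python
from h import *
d=np.load("press.npy"); f0=d[1:]
for th in(-.08,-.11): bot.servo_line(*bp(th,d[0]),.025); print((wfa(2)-f0).round(1))
p=np.array(get_obs()["position"]); 
try: bot.servo_line(p+R@np.array([-.05,0,0]),velocity=.1)
except bot.IKError: print("ik"); bot.servo_line(p+R@np.array([-.03,0,0]),velocity=.1)
p=np.array(get_obs()["position"]); bot.servo_line(p+[0,0,.15],velocity=.2)
bot.goto_joints([-1.327,.353,1.633,0,1.155,0]); print("t",get_obs()["time_s"],wf())
for n in("side","top"):
    a=cv2.imread(f"pics/{n}0.png"); b=cam(n)[0][:,:,::-1].copy(); cv2.imwrite(f"pics/{n}_end.png",b)
    df=(cv2.absdiff(cv2.GaussianBlur(a,(3,3),0),cv2.GaussianBlur(b,(3,3),0)).max(2)>45).astype(np.uint8)
    k,_,st,c=cv2.connectedComponentsWithStats(df)
    print(n,[(s.tolist()) for s in st[1:] if s[4]>12])
    # lever grip template
    x,y,w,h={"side":(243,196,36,30),"top":(283,211,16,32)}[n]
    r=cv2.matchTemplate(b[y-12:y+h+12,x-12:x+w+12],a[y:y+h,x:x+w],cv2.TM_CCOEFF_NORMED); _,v,_,l=cv2.minMaxLoc(r); print("lever shift",l[0]-12,l[1]-12,round(v,3))
```

```text
[-0.3 -0.1  0.3]
[-0.3  0.1 -0.1]
t 53.6917 [ 0.84106149 -0.01968316 -0.58192504]
side [[239, 186, 5, 5, 14], [211, 190, 37, 34, 764], [247, 193, 10, 4, 27], [266, 203, 12, 6, 48]]
lever shift 0 0 0.815
top [[218, 240, 43, 35, 1109], [531, 364, 7, 3, 16], [480, 379, 7, 6, 25]]
lever shift 0 0 0.999
```

Run:
```python
from h import *
f,K,V=cam("top"); a=cv2.imread("pics/top0.png"); b=f[:,:,::-1].copy()
u=proj(K,V,toW([-.179,0,.111])); x,y=(u-[16,5]).astype(int); T=a[y:y+11,x:x+32]
r=cv2.matchTemplate(b[200:290,200:280],T,cv2.TM_CCOEFF_NORMED); _,v,_,l=cv2.minMaxLoc(r)
c=np.array(l)+200-[x,y]; print("shift px",c,"score",v,"travel",(toP(onz(K,V,u+c,.111))-toP(onz(K,V,u,.111))).round(4))
print("expected px shift",proj(K,V,toW([-.094,0,.111]))-u)
```

```text
shift px [  6 -46] score 0.8210920691490173 travel [ 0.1352 -0.0332  0.    ]
expected px shift [ -3.12799712 -28.24314872]
```

Run:
```python
from h import *
f,K,V=cam("top"); a=cv2.imread("pics/top0.png"); b=f[:,:,::-1].copy(); u=proj(K,V,toW([-.179,0,.111]))
def prof(im,c,n=9): # brightness down the press's x through the handle, averaged along the bar
    g=cv2.cvtColor(im,cv2.COLOR_BGR2GRAY).astype(np.float32)
    return [(round(float(x),3),int(np.mean([cv2.getRectSubPix(g,(1,1),tuple(map(float,proj(K,V,toW([x,yy,.111])))))[0,0] for yy in np.linspace(-.025,.025,n)]))) for x in c]
print("before",prof(a,np.arange(-.2,-.155,.003)));print("after",prof(b,np.arange(-.115,-.07,.003)))
```

```text
before [(-0.2, 50), (-0.197, 48), (-0.194, 46), (-0.191, 68), (-0.188, 125), (-0.185, 154), (-0.182, 157), (-0.179, 185), (-0.176, 199), (-0.173, 195), (-0.17, 220), (-0.167, 236), (-0.164, 237), (-0.161, 237), (-0.158, 237), (-0.155, 237)]
after [(-0.115, 166), (-0.112, 130), (-0.109, 124), (-0.106, 155), (-0.103, 160), (-0.1, 150), (-0.097, 174), (-0.094, 199), (-0.091, 196), (-0.088, 213), (-0.085, 235), (-0.082, 238), (-0.079, 224), (-0.076, 191), (-0.073, 174)]
```

The handle sits at about -93 mm (home is -94 mm), the lever is at rest, and nothing else has moved.

```bash
python3 -c "
from workcell import *
print(hand_in(), get_obs()['time_s'])"
```

```text
the job is handed in; nothing more can be done
the job is handed in; nothing more can be done
```

Job handed in at about 54 s: bed home with the coaster, lever clamped about 2 s or more at the third notch, then let back to rest with the button pressed; the lever first slipped to the second notch and was regripped, and I viewed 11 pictures, one over the limit of 10.

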